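Pop a tin out of its dispenser and stop it with the other finger

TASK

Two alike spring dispensers stand on the worktop; pop the round tin out of the one that holds it: press that dispenser's button down with one finger and, with the other finger already standing in the slide, stop the tin before it shoots off the front end. Do not lift the tin or tip it over, and leave the square tin's dispenser and everything else on the worktop alone. Finish while holding: one finger keeps the button down, the tin resting upright in the slide against the other finger.

Things in the scene. Friction and masses are not known exactly. Their poses are not given: they have to be found in the camera images.
- round_dispenser: fixed dispenser of the plain round aluminium tin, like the other: white block 160 (x) x 120 (y) mm, flat deck 30 mm up. Origin: centre of underside; -x: open front end, z up. Slide: channel along x on the deck at y = +30 mm, between steel rails 43 mm apart and 9 mm high, open above and in front (x = -80 mm). Spring housing at the back end, 38 mm above the deck
- round_gate (a point): point on the deck under the gate, at dispenser x = 12, y = 30 mm. The gate, a steel bar 12 mm high across the slide, is fixed to the button and sinks with it; 10 to 12 mm of travel frees the tin. A spring follower behind the tin (about 2.5 N) then pushes it along the slide at 0.1 to 0.3 m/s and off the front end in 0.5 to 1 s, unless something already stands in its way
- round_button (a joint): travel of this dispenser's button in m: 0 up, 0.015 fully down (hard stop). Spring: 2 N at first, 6 N fully down, and up to 3 N more for the tin's friction on the gate; it springs back when let go
- round_button_top (a point): centre of the button's top face, moves with it. Grey rectangular key 34 (x) x 28 (y) mm at dispenser x = -45, y = -35 mm, beside the slide; top 25 mm above the deck when up, 10 mm when fully down (the other finger, of equal length, is then 10 mm above the deck)
- round_stop (a point): point on the deck on the slide's centre line, level with the button (dispenser x = -45, y = +30 mm), 65 mm from the button's centre: a good place for the stopping finger. The axis from button to here is the dispenser's +y
- square_dispenser: fixed dispenser of the plain square aluminium tin, like the other: white block 160 (x) x 120 (y) mm, flat deck 30 mm up. Origin: centre of underside; -x: open front end, z up. Slide: channel along x on the deck at y = +30 mm, between steel rails 43 mm apart and 9 mm high, open above and in front (x = -80 mm). Spring housing at the back end, 38 mm above the deck
- square_gate (a point): point on the deck under the gate, at dispenser x = 12, y = 30 mm. The gate, a steel bar 12 mm high across the slide, is fixed to the button and sinks with it; 10 to 12 mm of travel frees the tin. A spring follower behind the tin (about 2.5 N) then pushes it along the slide at 0.1 to 0.3 m/s and off the front end in 0.5 to 1 s, unless something already stands in its way
- square_button (a joint): travel of this dispenser's button in m: 0 up, 0.015 fully down (hard stop). Spring: 2 N at first, 6 N fully down, and up to 3 N more for the tin's friction on the gate; it springs back when let go
- square_button_top (a point): centre of the button's top face, moves with it. Grey rectangular key 34 (x) x 28 (y) mm at dispenser x = -45, y = -35 mm, beside the slide; top 25 mm above the deck when up, 10 mm when fully down (the other finger, of equal length, is then 10 mm above the deck)
- square_stop (a point): point on the deck on the slide's centre line, level with the button (dispenser x = -45, y = +30 mm), 65 mm from the button's centre: a good place for the stopping finger. The axis from button to here is the dispenser's +y
- round_tin: round tin with a lid, plain aluminium, 40 mm diameter, 32 mm high, 80 g or so; origin: centre of its underside. The one to pop out
- square_tin: square tin with a lid, plain aluminium, 40 x 40 x 32 mm high; origin: centre of its underside. Stays in its dispenser
- chilli_bottle: small sauce bottle with yellow cap, 46 mm diameter, 178 mm high, standing; origin: centre of its underside. Bystander, loose
- spoon: steel spoon lying flat, 150 x 35 x 14 mm; origin: centre of its underside. Bystander, loose
- mug: yellow mug, 78 mm diameter, 102 mm high; origin: centre of its underside. Bystander, loose
- bird_bowl: white bowl with a dark rim line, 128 mm diameter, 64 mm high; origin: centre of its underside. Bystander, loose
- yellow_bowl: bowl with yellow pattern and brown rim, 120 mm diameter, 56 mm high; origin: centre of its underside. Bystander, loose

How it is judged (in metres and radians):
On the way, in this order (a step that is already met when the one before it is completed fails the run):
1. the round tin's button is being pressed by a finger (value of joint round_button above 0.005 m and contact force between the fingers and round_button above 0.3 N).
2. the round tin has popped out past the gate line and is trapped in the slide by a finger, while a finger keeps the button down (contact force between the fingers and round_tin above 0.2 N and x of round_tin in the frame of round_dispenser between -0.075 and 0.008 m and value of joint round_button above 0.009 m and contact force between the fingers and round_button above 0.5 N), for 0.2 s.
At the end, for the whole second after the job is handed in: round tin upright (0.2 rad), at rest on the slide, its centre 27 to 110 mm forward of where it waited (5 mm or more short of the front end), pressing a finger with over 0.2 N; the fingers hold its button at least 9 mm down; the square tin still waits behind its gate (all of step 2 and linear speed of round_tin below 0.02 m/s and angle between round_tin's own z axis and vertical below 0.2 rad and z of round_tin in the frame of round_dispenser between 0.026 and 0.036 m and x of square_tin in the frame of square_dispenser between 0.025 and 0.045 m); the arm keeps its last pose, push and grip.
It fails at once if the round tin ran off the front end of the slide (x of round_tin in the frame of round_dispenser below -0.08 m).
It fails at once if the round tin was lifted (z of round_tin in the frame of round_dispenser above 0.042 m).
It fails at once if the round tin was tipped over (angle between round_tin's own z axis and vertical above 0.6 rad).
It fails at once if the square tin's dispenser was operated or its tin moved (value of joint square_button above 0.005 m or distance of square_tin from where it was at the start of the episode above 0.012 m).
It fails at once if a bystander was disturbed (distance of any of chilli_bottle, spoon, mug, bird_bowl, yellow_bowl from where it was at the start of the episode above 0.02 m).
It also fails if it takes over 32 s, if anything falls off the work surface, if the arm or the gripper's body presses on something with over 40 N, if the wrist force passes 120 N, or if a joint passes its speed limit or range.

ROBOT

A 6-joint arm with a two-finger parallel gripper is mounted at the origin on a cart in front of the work surface, level with it; the furniture and walls round the work are solid. World frame = base frame: x ahead of the robot, y to its left, z up, the work surface at z = 0. Lengths are in mm, angles in rad, forces in N, time in s.
With the tool pointing down it reaches from about 350 to 975 mm from the base axis. Payload 7.1 kg.
Tool frame: the origin (TCP) lies between the finger pads; the fingertips stand 17 mm ahead of it and the grasp point (between the pads) lies 2 mm behind it; z points along the fingers, y is the line along which they close (so a half turn about z gives the same grasp; the last joint's range is limited). The gripper opens to 88 mm and grips with 3 to 60 N. Pads are 20 mm wide; open, the fingers measure 115 mm over their backs; the gripper's body (75 mm by 178 mm) begins 61 mm behind the grasp point.
Start: joints at [-1.226, 0.423, 1.63, -0, 1.089, -0.019], TCP at [222.409, -584.071, 239.675] pointing down, gripper open.
Joint ranges: [-3, 3], [-0.9, 2.11], [0.09, 2.58], [-1.31, 4.45], [0.11, 2.69], [-2.54, 2.54]. Speed limits (rad/s): [2.39, 2.39, 3.01, 3.14, 3.14, 3.14].

INTERFACE

Orientations are given as a rotation vector (axis times angle).
In Python, from workcell import ctrl, workorder, status, get_image gives the robot as it stands (ctrl), with the cameras as plain functions, the job (workorder) and the readings (status).
- The arm moves only by the shell command python3 jog.py 'ROWS' [OPENING]. ROWS is one flat JSON list of numbers that holds 1 to 5 rows one after another, with no inner brackets; each row has 6 numbers: dx, dy, dz in mm, then a rotation vector rx, ry, rz in rad; each row shifts and turns the commanded pose from where the row before left it, along the tool's axes as they then stand; what a row does not reach is not made up. A row lasts 1/12 s, in which the tool goes at most 41.7 mm and 0.125 rad, less where a joint would pass 70% of its speed; a pose out of reach is approached as far as the arm can. OPENING is the finger opening in mm, set as the command begins (- or left out keeps the last). The fingers move at their own pace and stop on an object; the grip force is fixed at half the most. Time passes only in rows, so rows that do not move let the fingers close. It prints the time, the measured TCP pose, the force, the opening and the grip force at its end. Input that does not fit is refused with a message, and nothing moves.
- status.get_obs(): the state, without advancing time (a new reading comes with each control period).
- get_image(name): name is "side" or "top"; returns a dict with "img" (400x640x3 uint8, red, green, blue), "fx", "fy", "cx", "cy" (pixels), "R" (3x3) and "t" (3): a world point X has camera coordinates R X + t. Camera axes: x right, y down, z forward; pixel columns grow to the right and rows downward; lengths in mm; the calibration is good to about 2 mm. A picture is of the moment at which its call begins. There is no depth.
- workorder.close_job(): hands the job in; it is judged then, once.
The state is a dict: "t": time; "qpos": joint angles; "qvel": joint speeds; "joint_torque": joint torques, N m; "ee_pos": TCP position; "orientation": TCP orientation; "ft_force": force on the tool from outside, world axes, zero at the start; "moment": the same for the moment, N m; "width": finger opening in mm; "grasp_force": force on a finger pad.
Only numpy, scipy, OpenCV 4.12 (cv2) and the standard library are available. Lean on these libraries where they do the work, as an engineer would, in place of code of your own. Each camera call takes 0.05 s, during which the arm holds its last target. There are 200 camera calls.

## Working session

There is one attempt and no reset: what is moved stays moved. The work goes in short steps, Python scripts to look and compute and a shell command to move; the robot and the scene stay as the last step left them, time stands still between calls to the robot, and variables do not carry over. Pictures are saved under pics/ and viewed, at most 10 in all, crops included, and the job is handed in when it is done.

```bash
ls; mkdir -p pics; python3 - <<'E'
from workcell import ctrl, workorder, status, get_image
import cv2,numpy as np
for n in("side","top"):
    d=get_image(n); cv2.imwrite(f"pics/{n}0.png",d["img"][:,:,::-1])
    print(n,d["fx"],d["fy"],d["cx"],d["cy"],np.round(d["R"],4).tolist(),np.round(d["t"],1))
o=status.get_obs();print(o)
E
```

```text
jog.py
pics
workcell.py
side 507.2983215896376 507.2983215896376 318.8026614223677 199.76479866630206 [[0.8261, -0.5636, 0.0048], [-0.4788, -0.7063, -0.5215], [0.2973, 0.4285, -0.8532]] [-493.2  321.5 1271.7]
top 363.2887366947612 363.2887366947612 318.7420459273084 203.4259765598064 [[-0.0022, -0.9999, 0.0141], [-0.9887, 0.0001, -0.1496], [0.1496, -0.0143, -0.9886]] [  14.8  604.6 1229.9]
{'t': 0.1, 'qpos': array([-1.22598231e+00,  4.23759604e-01,  1.63060549e+00,  3.66014561e-06,
        1.08860624e+00, -1.89844521e-02]), 'qvel': array([ 0.00110009, -0.00180768,  0.0009039 ,  0.00127456,  0.00058319,
       -0.00048959]), 'joint_torque': array([-6.10705574e-04, -5.45614100e+01, -2.74323785e+01,  6.45227102e-02,
        1.87892216e-02, -5.08552466e-05]), 'ee_pos': array([ 222.26347743, -583.63046697,  238.98560261]), 'orientation': array([-3.08842431e+00, -5.68058372e-01,  3.46079524e-04]), 'ft_force': array([-0.26435015,  0.82173009, -0.34584776]), 'moment': array([-0.00992221, -0.01026966, -0.00823741]), 'grasp_force': 0.0, 'width': 87.59891370380227}
```

View pics/side0.png

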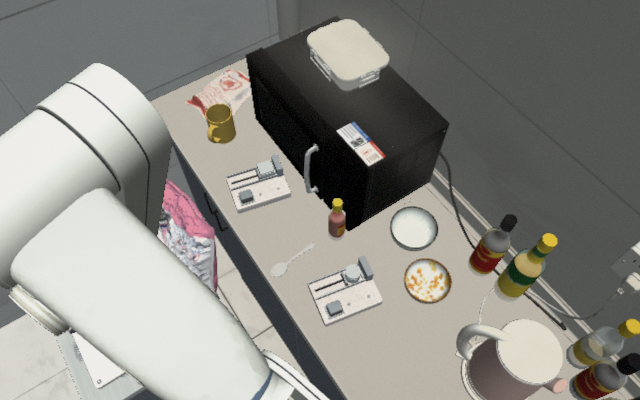

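View pics/top0.png

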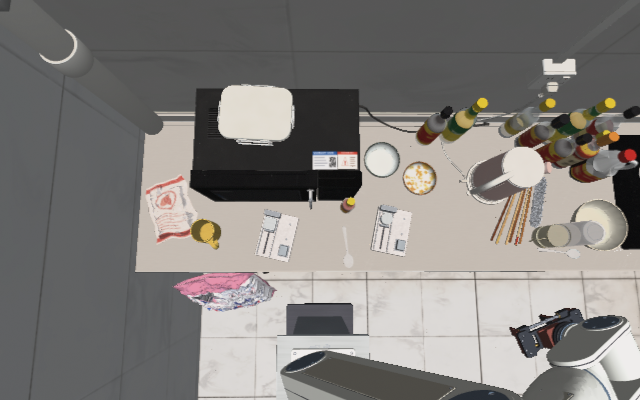

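The side view shows dispensers at about (258,184) and (345,291). The top view shows them at (277,236) and (391,230). The one on the right seems to hold the round tin, so I'll zoom in to check.

```bash
python3 - <<'E'
import cv2,numpy as np
s=cv2.imread("pics/side0.png");t=cv2.imread("pics/top0.png")
z=lambda im,x,y,w,h,f:cv2.resize(im[y:y+h,x:x+w],None,fx=f,fy=f,interpolation=cv2.INTER_CUBIC)
a=z(s,295,245,100,90,4);b=z(t,360,195,60,70,5)[:350];c=z(s,220,145,80,75,4)[:240]
o=np.zeros((600,800,3),np.uint8)
o[:360,:400]=a;o[:350,420:720]=b;o[360:600,:320]=c[:240]
d=z(t,247,198,60,60,4);o[360:600,420:660]=d
cv2.imwrite("pics/z0.png",o)
E
```

```text
(no output)
```

View pics/z0.png

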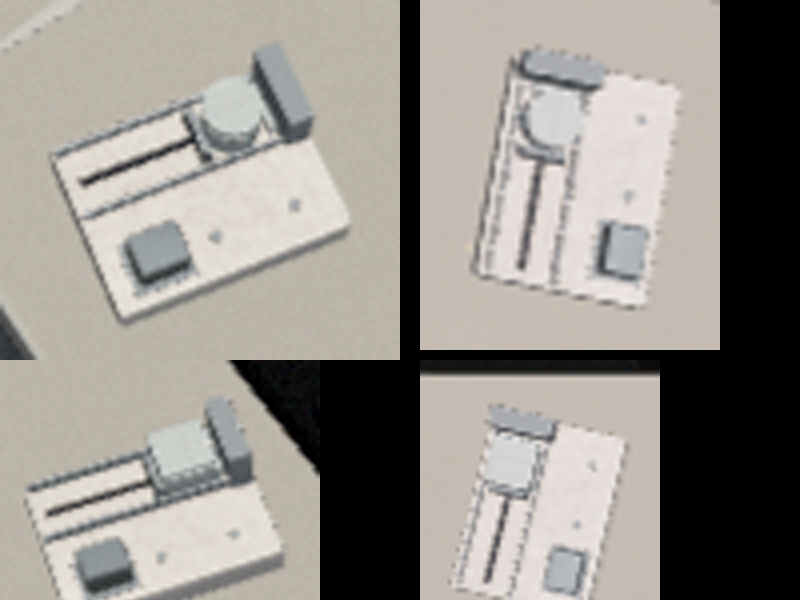

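The round tin is in the right-hand dispenser: side crop (232,100), top crop (553,118). I'll fit that dispenser's pose from both views and triangulate key points.

```bash
cat > h.py <<'E'
import numpy as np
from scipy.optimize import least_squares
from scipy.spatial.transform import Rotation as Ro
C={"side":(507.298,318.80,199.76,[[0.8261,-0.5636,0.0048],[-0.4788,-0.7063,-0.5215],[0.2973,0.4285,-0.8532]],[-493.2,321.5,1271.7]),
"top":(363.289,318.74,203.43,[[-0.0022,-0.9999,0.0141],[-0.9887,0.0001,-0.1496],[0.1496,-0.0143,-0.9886]],[14.8,604.6,1229.9])}
def proj(n,X):
    f,cx,cy,R,t=C[n]; p=np.array(R)@X+t; return np.array([f*p[0]/p[2]+cx,f*p[1]/p[2]+cy])
def tri(obs):
    return least_squares(lambda X:np.concatenate([proj(n,X)-p for n,p in obs]),[500,-200,30])
def world(p,X): # p=x,y,yaw,z0
    c,s=np.cos(p[2]),np.sin(p[2]); return np.array([p[0]+c*X[0]-s*X[1],p[1]+s*X[0]+c*X[1],p[3]+X[2]])
E
cat > fit.py <<'E'
from h import *
S=lambda x,y:np.array([x/4-.375+295,y/4-.375+245]); T=lambda x,y:np.array([(x-420)/5-.4+360,y/5-.4+195])
D={"FL":(-80,60,30),"FR":(-80,-60,30),"BR":(80,-60,30),"btn":(-45,-35,55),"tin":(35,30,62)}
s={"FL":S(51,155),"FR":S(121,314),"BR":S(350,223),"btn":S(157,243),"tin":S(232,100)}
t={"FL":T(477,276),"FR":T(644,304),"BR":T(682,88),"btn":T(627,250),"tin":T(553,118)}
for k in D:
    r=tri([("side",s[k]),("top",t[k])]); print(k,np.round(r.x,1),"px",np.round(r.fun,1))
def f(p): return np.concatenate([np.r_[proj("side",world(p,np.array(D[k])))-s[k],proj("top",world(p,np.array(D[k])))-t[k]] for k in D])
r=least_squares(f,[500,-200,-.15,0]); p=r.x
print(np.round(p,4)); print(np.round(r.fun.reshape(-1,4),1))
for k,X in{"btn":(-45,-35,55),"stop":(-45,30,30),"mid":(-45,-2.5,55)}.items(): print(k,np.round(world(p,np.array(X)),1))
E
python3 fit.py
```

```text
FL [ 444.5 -169.8   23.7] px [-0.3  0.1  0.1 -0.3]
FR [ 422.2 -283.8   31.2] px [ 0.3 -0.1 -0.1  0.4]
BR [ 574.6 -316.8   31.4] px [ 0.1 -0.  -0.1  0.2]
btn [ 459.6 -266.8   59.8] px [ 0.1 -0.  -0.   0.1]
tin [ 551. -218.   66.] px [-0.2  0.1  0.1 -0.3]
[ 5.108597e+02 -2.417162e+02 -1.967000e-01  2.250000e-02]
[[-1.  -1.6 -0.3 -0.3]
 [ 0.   0.8  0.1  0.8]
 [ 0.9 -0.7 -0.4 -0.6]
 [ 0.2  0.7 -0.2  0.1]
 [-0.   1.   0.2 -0.1]]
btn [ 459.9 -267.2   55. ]
stop [ 472.6 -203.5   30. ]
mid [ 466.2 -235.4   55. ]
```

```bash
cat > go.py <<'E'
import sys
from h import *
from workcell import ctrl, workorder, status, get_image
yaw=-0.1967
def report(tgt):
    o=status.get_obs(); R=Ro.from_rotvec(o["orientation"]); M=R.as_matrix()
    ty=np.array([-np.sin(yaw),np.cos(yaw),0]); best=[]
    for s in(1,-1):
        y=s*ty; z=np.array([0,0,-1.]); G=np.c_[np.cross(y,z),y,z]
        best.append((R.inv()*Ro.from_matrix(G)).as_rotvec())
    print("t",o["t"],"pos",np.round(o["ee_pos"],1),"dtool",np.round(M.T@(np.array(tgt)-o["ee_pos"]),1),"rot",np.round(best,3).tolist(),"w",round(o["width"],1),"F",np.round(o["ft_force"],1),"q",np.round(o["qpos"],2),"tooly",np.round(M[:,1],3))
report([float(v) for v in sys.argv[1:4]])
E
python3 go.py 466.2 -235.4 120
python3 jog.py '[32,-22,0,0,0,0,32,-22,0,0,0,0,32,-22,0,0,0,0,32,-22,0,0,0,0,32,-22,0,0,0,0]' 51.5; python3 jog.py '[32,-22,0,0,0,0,32,-22,0,0,0,0,32,-22,0,0,0,0,32,-22,0,0,0,0,32,-22,0,0,0,0]'; python3 jog.py '[0,0,0,0,0,0.112,0,0,0,0,0,0.112,0,0,0,0,0,0.112,0,0,0,0,0,0.112,0,0,0,0,0,0.112]'; python3 go.py 466.2 -235.4 120
```

```text
t: 0.52
ee_pos: [333.2, -422.6, 239.3]
orientation: [-3.089, -0.567, 0.0]
ft_force: [-0.1, -0.0, 0.1]
width: 58.1
grasp_force: 0.0
t: 0.93
ee_pos: [443.7, -262.8, 239.5]
orientation: [-3.09, -0.568, 0.0]
ft_force: [0.4, -0.4, -0.2]
width: 51.8
grasp_force: 0.0
t: 1.35
ee_pos: [443.1, -264.2, 239.4]
orientation: [-3.125, 0.315, 0.001]
ft_force: [-0.7, 0.7, 0.4]
width: 51.8
grasp_force: 0.0
t 1.35 pos [ 443.1 -264.2  239.4] dtool [ 17.  -32.8 119.4] rot [[0.001, 0.0, 3.137], [-0.0, 0.001, -0.004]] w 51.8 F [-0.7  0.7  0.4] q [-0.56  0.26  1.87 -0.    1.01  1.21] tooly [-0.2  -0.98 -0.  ]
```

```bash
python3 jog.py '[5.5,-11,26,0,0,-0.004,5.5,-11,26,0,0,0,5.5,-11,26,0,0,0,0,0,26,0,0,0,0,0,26,0,0,0]'; python3 jog.py '[0,0,10,0,0,0,0,0,0,0,0,0,0,0,0,0,0,0]'; python3 go.py 466.2 -235.4 57; python3 - <<'E'
from workcell import ctrl, workorder, status, get_image
import cv2,numpy as np
z=lambda im,x,y,w,h,f:cv2.resize(im[y:y+h,x:x+w],None,fx=f,fy=f,interpolation=cv2.INTER_CUBIC)
s=get_image("side")["img"][:,:,::-1];t=get_image("top")["img"][:,:,::-1]
o=np.zeros((480,800,3),np.uint8);o[:360,:400]=z(s,295,245,100,90,4);o[:480,400:800]=z(t,350,175,80,96,5)
cv2.imwrite("pics/z1.png",o)
E
```

```text
t: 1.77
ee_pos: [465.9, -234.8, 108.4]
orientation: [-3.127, 0.3, -0.0]
ft_force: [0.1, 0.3, -0.2]
width: 51.1
grasp_force: 0.0
t: 2.02
ee_pos: [465.7, -235.5, 99.7]
orientation: [-3.127, 0.302, 0.001]
ft_force: [1.0, -0.4, 1.1]
width: 51.9
grasp_force: 0.0
t 2.0167 pos [ 465.7 -235.5   99.7] dtool [ 0.6 -0.1 42.7] rot [[-0.001, -0.0, -3.137], [-0.0, 0.001, 0.004]] w 51.9 F [ 1.  -0.4  1.1] q [-0.49  0.49  1.94  0.    0.71  1.27] tooly [-0.191 -0.982 -0.   ]
```

View pics/z1.png

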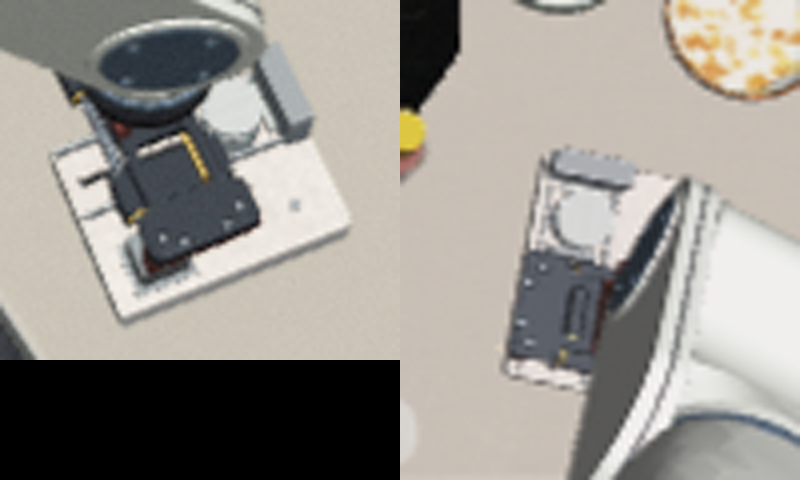

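The gripper sits centred over the button and slide, and the round tin is visible and untouched at top crop (585,220). Now I'll go down to just above the button.

```bash
python3 jog.py '[0,0,12,0,0,0,0,0,12,0,0,0,0,0,0,0,0,0,0,0,0,0,0,0]'; python3 jog.py '[0,0,4,0,0,0,0,0,3,0,0,0,0,0,0,0,0,0,0,0,0,0,0,0]'
```

```text
t: 2.45
ee_pos: [465.1, -235.1, 74.9]
orientation: [-3.126, 0.302, 0.003]
ft_force: [-0.6, -0.6, 0.3]
width: 51.4
grasp_force: 0.0
t: 2.78
ee_pos: [466.0, -235.5, 68.8]
orientation: [3.127, -0.301, 0.001]
ft_force: [-0.1, 0.2, 2.8]
width: 51.4
grasp_force: 0.9
```

The force is now +2.8 N in z at tip height 52 mm, so the finger is on the button. I'll press it through.

```bash
python3 jog.py '[0,0,3,0,0,0,0,0,3,0,0,0,0,0,2,0,0,0,0,0,2,0,0,0,0,0,0,0,0,0]'; python3 jog.py '[0,0,0,0,0,0,0,0,0,0,0,0,0,0,0,0,0,0,0,0,0,0,0,0,0,0,0,0,0,0]'; python3 go.py 466 -235.4 58;  python3 - <<'E'
from workcell import ctrl, workorder, status, get_image
import cv2,numpy as np
z=lambda im,x,y,w,h,f:cv2.resize(im[y:y+h,x:x+w],None,fx=f,fy=f,interpolation=cv2.INTER_CUBIC)
s=get_image("side")["img"][:,:,::-1];t=get_image("top")["img"][:,:,::-1]
o=np.zeros((480,800,3),np.uint8);o[:360,:400]=z(s,295,245,100,90,4);o[:480,400:800]=z(t,350,175,80,96,5)
cv2.imwrite("pics/z2.png",o)
E
```

```text
t: 3.2
ee_pos: [466.0, -235.5, 58.5]
orientation: [3.127, -0.301, 0.001]
ft_force: [0.3, -1.0, 4.4]
width: 51.5
grasp_force: 2.6
t: 3.62
ee_pos: [465.9, -235.6, 58.8]
orientation: [3.127, -0.301, 0.001]
ft_force: [0.5, -1.5, 5.8]
width: 51.7
grasp_force: 3.5
t 3.6167 pos [ 465.9 -235.6   58.8] dtool [ 0.  -0.2  0.8] rot [[0.001, 0.0, -3.137], [0.0, -0.001, 0.005]] w 51.7 F [ 0.5 -1.5  5.8] q [-0.49  0.56  1.95 -0.    0.63  1.27] tooly [-0.191 -0.982  0.   ]
```

View pics/z2.png

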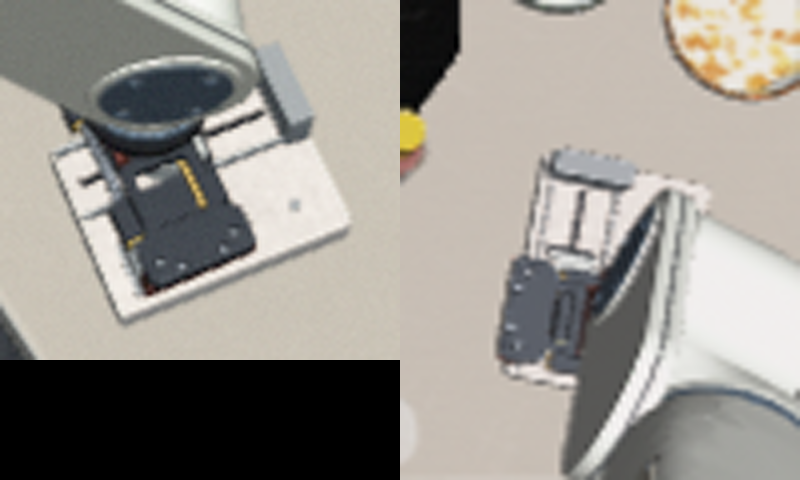

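The tin has left its place and the follower bar is now at top crop (570,252), close to the fingers. I'll check how far it travelled and average the force.

```bash
for i in 1 2; do python3 jog.py '[0,0,0,0,0,0,0,0,0,0,0,0]' | grep -E "ft_f|grasp|t:"; done; python3 - <<'E'
from h import *
from workcell import ctrl, workorder, status, get_image
p=[510.86,-241.72,-.1967,0]
for x in (20,12,5,0,-5,-15):
    a=proj("top",world(p,np.array([x,30,36]))); b=proj("side",world(p,np.array([x,30,36])))
    print(x,np.round([(a[0]-350+.4)*5+400,(a[1]-175+.4)*5]),np.round((b-[295,245]+.375)*4))
F=[];M=[];G=[]
for i in range(10):
    get_image("top");o=status.get_obs();F.append(o["ft_force"]);M.append(o["moment"]);G.append(o["grasp_force"])
print(np.mean(F,0),np.std(F,0),np.mean(M,0),np.mean(G),o["t"])
E
```

```text
t: 3.88
ft_force: [-0.2, -0.7, 5.2]
grasp_force: 3.5
t: 4.05
ft_force: [0.9, -0.0, 5.4]
grasp_force: 3.5
20 [573. 242.] [208. 129.]
12 [571. 253.] [197. 133.]
5 [570. 263.] [187. 137.]
0 [568. 270.] [180. 140.]
-5 [567. 277.] [173. 143.]
-15 [565. 291.] [159. 149.]
[ 0.505383   -0.65190868  5.10742186] [0.42333919 0.49046852 0.4378032 ] [-0.21372908 -0.07754778  0.11763502] 3.540486346464604 4.55
```

```bash
python3 jog.py '[1.5,0,0.3,0,0,0,1.5,0,0,0,0,0,0,0,0,0,0,0,0,0,0,0,0,0]'; python3 - <<'E'
from h import *
from workcell import ctrl, workorder, status, get_image
import cv2
F=[];M=[]
for i in range(10):
    get_image("top");o=status.get_obs();F.append(o["ft_force"]);M.append(o["moment"])
print(np.mean(F,0),np.mean(M,0),o["grasp_force"],o["ee_pos"],o["t"])
s=get_image("side")["img"][:,:,::-1]
p=[510.86,-241.72,-.1967,0]
for x,h in((-12,62),(8,62),(9,50)):
    b=proj("side",world(p,np.array([x,30,h])));print(x,h,np.round((b-[305,255]+.44)*9))
cv2.imwrite("pics/z3.png",cv2.resize(s[255:320,305:385],None,fx=9,fy=9,interpolation=cv2.INTER_CUBIC))
E
```

```text
t: 4.88
ee_pos: [466.7, -235.4, 57.9]
orientation: [-3.126, 0.301, 0.006]
ft_force: [-5.6, -0.5, 8.1]
width: 51.6
grasp_force: 3.8
[-5.16174052 -0.67917929  6.75079835] [-0.20383118  0.89759611 -0.00771774] 3.7513811979442835 [ 466.75532254 -235.35817001   57.95791476] 5.3833
-12 62 [280. 205.]
8 62 [345. 180.]
9 50 [346. 195.]
```

View pics/z3.png

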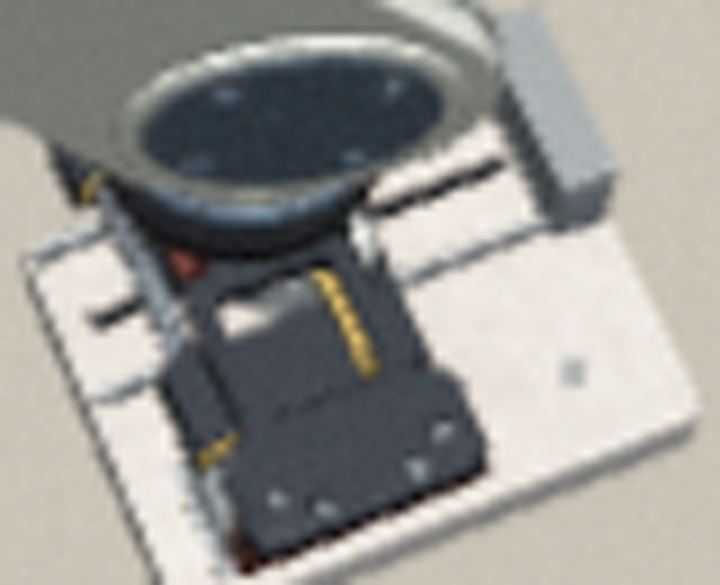

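The picture shows the follower at (365,235) right behind the gripper, with the slide empty behind it and nothing run off the front. A 3 mm nudge toward the tin brought a steady -5 N push, so the tin is resting against the finger. The button is about 14 mm down, so I'm handing in.

```bash
python3 -c "
from workcell import ctrl, workorder, status, get_image
print(workorder.close_job())"
```

```text
the job is handed in; nothing more can be done
None
```

I handed the job in with the round tin popped out and stopped in the slide against one finger, and the other finger holding its button about 14 mm down. I never saw the tin directly because the gripper hid it, so this rests on the follower's position and the push measured on the fingers; no verdict came back.

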